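# Refit the sprung guide roller of a bench dough sheeter

## Robot

A 6-joint arm with a two-finger parallel gripper is mounted at the origin on the work surface. World frame = base frame: x ahead of the robot, y to its left, z up, the work surface at z = 0. Lengths are in m, angles in rad, forces in N, time in s.
With the tool pointing down it reaches from about 0.3 to 0.775 m from the base axis. Payload 14.6 kg.
Tool frame: the origin (TCP) lies on the centre line of the jaws, within the pads' length; the fingertips stand ctrl.tcp_to_tips ahead of it and the grasp point (between the pads) lies 2 mm behind it (ctrl.tcp_to_tips is the distance from the TCP to the fingertips, in m); z points along the fingers, y is the line along which they close (so a half turn about z gives the same grasp; the last joint's range is limited). The gripper opens to 94 mm and grips with 3 to 60 N. Pads are 16 mm wide; open, the fingers measure 119 mm over their backs; the gripper's body (75 mm by 177 mm) begins 78 mm behind the grasp point.
Start: joints at [1.039, 0.3, 1.521, -0, 1.321, -0.067], TCP at [0.247, 0.492, 0.222] pointing down, gripper open.
Joint ranges: [-3.03, 3.03], [-0.79, 2.21], [0.23, 2.52], [-1.04, 4.18], [0, 3.07], [-2.55, 2.55]. Speed limits (rad/s): [2.22, 2.22, 2.57, 3.14, 3.14, 3.14].

## Interface

Orientations are given as [roll, pitch, yaw] about the fixed x, y, z axes, in that order (R = Rz(yaw) Ry(pitch) Rx(roll)).
In Python, from station import telemetry, viewer, hand_in, ctrl gives the robot as it stands.
- The arm moves only by the tool step_arm, never from a script. Its argument "plan" is a list of rows, each an object of numbers: "dx", "dy", "dz": the shift along the tool's x, y, z scaled (see below); "rx", "ry", "rz": the turn, a rotation vector about the tool's x, y, z scaled (see below); "claw": the closure, from 0 (fully open) to 1 (shut). In form: [{"dx": .., "dy": .., "dz": .., "rx": .., "ry": .., "rz": .., "claw": ..}, ...]. A call has 1 to 10 rows; each row shifts and turns the commanded pose from where the row before left it, along the tool's axes as they then stand; what a row does not reach is not made up. The controller multiplies each number of a shift by 0.1 m and each number of a turn by 90 degrees. A row lasts 1/10 s, in which the tool goes at most 50 mm and 8.59 degrees, less where a joint would pass 70% of its speed; a pose out of reach is approached as far as the arm can. A call with a number of a shift or a turn outside -1 to 1 is refused whole. A call with a gripper value outside its range is refused whole. The fingers move at their own pace and stop on an object; "grip_force" is the grip in N (left out, the last holds). Time passes only in rows, so rows that do not move let the fingers close. It gives the time, the measured TCP pose, the force, the opening and the grip force at its end, in the units of the state.
- telemetry.get_obs(): the state, without advancing time (a new reading comes with each control period).
- viewer.camera(name): name is "side" or "top" or "wrist"; returns a dict with "img" (480x640x3 uint8, red, green, blue), "z_map" (480x640 float32, m along the optical axis (not along the pixel's ray), 0 where there is no reading), "fx", "fy", "cx", "cy" (pixels), "R" (3x3) and "t" (3): a world point X has camera coordinates R X + t; the wrist camera has in their place "tool_from_camera" (4x4, takes a point from camera to tool coordinates, whose origin is the TCP and whose axes are the flange's). Camera axes: x right, y down, z forward; pixel columns grow to the right and rows downward; lengths in m; the calibration is good to about 2 mm. The wrist camera is an equidistant fisheye: a pixel r from the principal point sees the ray r / f radians off the axis. A picture is of the moment at which its call begins: read the wrist's pose just before it.
- hand_in(): hands the job in; it is judged then, once.
Trained networks look in a picture, given as the dict that the camera call returned (one of the last four; its "shot" number tells which), for a name from the list of things; names that differ only in an ending like _2 or _b are one class to them, and where a whole thing is asked for, a point or a joint stands for the part that bears it (a point fixed in the world has none). Each returns a list of dicts, best first, with "score" (0 to 1); they miss things now and then, are a little off and sometimes report something else, mostly with a low value. They report only what shows in the picture. A call takes as long as a camera call. They do not tell look-alikes from the thing itself.
- viewer.recognise(target, picture): "rect" ([left, top, right, bottom] in pixels, round what is visible of it).
The state is a dict: "time_s": time; "qpos": joint angles; "joint_vel": joint speeds; "tau": joint torques, N m; "ee_pos": TCP position; "eef_rot": TCP orientation; "force": force on the tool from outside, world axes, zero at the start; "moment": the same for the moment, N m; "grip_width": finger opening in m; "grip_force": force on a finger pad.
Only numpy, scipy, OpenCV 4.12 (cv2) and the standard library are available. Lean on these libraries where they do the work, as an engineer would, in place of code of your own. Each camera call takes 0.05 s, during which the arm holds its last target. There are 200 camera calls.

## Task

Put the washed white guide roller back into the dough sheeter's infeed unit: its brass sprung plunger goes into the socket of the blue cheek and its dark fixed journal snaps down past the orange ramp into the socket of the steel cheek, so that the roller sits level and captive in both sockets. Leave it there, and leave the loaf, jar, scraper and proofing basket where they are.

Things in the scene. Friction and masses are not known exactly. Their poses are not given: they have to be found in the camera images.
- station: Infeed unit of the sheeter, fixed to the bench. Origin: midway between its cheeks at bench height; z up; y runs along the seated roller from the blue cheek (-y) to the steel cheek with the orange ramp (+y). Cheeks 60 mm wide, inner faces at y -74 and +74 mm, a blind socket in each, socket floors at y -80 and +80. Black belt bed between them, top 26 mm up. White bar 62 mm high at x 85 to 125.
- blue_socket (a point): Centre of the mouth of the blue cheek's blind socket: station axes (0, -74, 60) mm. The socket is 6 mm deep, 19 mm wide (x -9.5 to 9.5), from 52.5 to 72 mm above the bench; over it a 5 mm lip, where the cheek ends, flat, 77 mm up.
- ramp_socket (a point): Centre of the mouth of the steel cheek's socket: station axes (0, 74, 60) mm; same socket and lip as the blue one. From the lip's inner edge (y 74, z 77) an orange ramp 19 mm wide rises outwards to y 88, z 102, between flared guides 100 mm high. An end pressed down the ramp is driven towards the blue cheek and springs out into the socket once below the lip.
- roller: Loose white roller, 0.25 to 0.5 kg: drum 40 mm across, 120 mm long. Origin: drum centre; y is its long axis (it may roll about it). At the -y end a brass sprung plunger, 14 mm across, stands out 26 mm; at the +y end a dark steel fixed journal, 14 mm across, stands out 20 mm. Both taper to 8 mm over the last 3 mm. 166 mm over all when free. Starts level in the cradle, axis 48 mm above the bench.
- plunger_tip (a point): Centre of the end face of the brass plunger (moves with the plunger): 86 mm from the roller's centre when free.
- journal_tip (a point): Centre of the end face of the dark fixed journal, 80 mm from the roller's centre.
- plunger (a joint): How far the plunger is pressed in, m: 0 standing out, at most 0.020. It starts to move at 2.5 N and stiffens by 0.25 N per mm; about 0.006 when the roller is seated.
- cradle: Fixed blue plastic cradle holding the roller at the start: plate 110 x 130 mm, 8 mm thick, with two V saddles up to 42 mm high, 14 mm wide, centred 42 mm either side of the middle along the roller, leaving 70 mm free between them. Origin: centre of its underside; y along the roller.
- loaf: Round brown loaf, 144 mm across, 80 mm high, origin at the centre of its underside. To be left alone.
- jar: Amber glass jar, 72 mm across, 110 mm high, origin at the centre of its underside. To be left alone.
- scraper: Steel bench scraper with dark wooden grip, 92 x 130 mm, 20 mm high, lying flat, origin under its blade's centre. To be left alone.
- basket: Straw-coloured round proofing basket, 150 mm across, 70 mm high, origin at the centre of its underside. To be left alone.
Mind the look-alikes: they are no part of the job. Leave any red or turquoise look-alike of the roller alone.

How it is judged:
By the outcome, as a careful person would: the job done as asked, in the order asked, and still so for the second after the job is handed in, with the robot touching nothing.
It also fails if it takes over 58 s, if anything falls off the work surface, if the arm or the gripper's body presses on something with over 40 N, if the wrist force passes 120 N, or if a joint passes its speed limit or range.

## Working session

There is one attempt and no reset: what is moved stays moved. The work goes in short steps, Python scripts to look and compute and a tool call to move; the robot and the scene stay as the last step left them, time stands still between calls to the robot, and variables do not carry over. Pictures are saved under pics/ and viewed, at most 10 in all, crops included, and the job is handed in when it is done.

Besides the shell and the picture viewer there is one more tool, called after "Emit:" by a JSON object that holds its "op" and its "data", one argument or row to a line. step_arm: Moves the arm, as the interface text tells. Shifts and turns lie within -1 to 1; 1 stands for 0.1 m of shift or 90 degrees of turn. Its arguments: {"type":"object","properties":{"plan":{"type":"array"},"grip_force":{"type":"number"}},"required":["plan"]}

```bash
mkdir -p pics; cat > h.py <<'E'
import numpy as np, cv2
from station import telemetry, viewer, hand_in, ctrl
def cloud(p):
    z=p["z_map"]; v,u=np.mgrid[:480,:640]
    c=np.stack([(u-p["cx"])/p["fx"]*z,(v-p["cy"])/p["fy"]*z,z],-1)
    w=(c-p["t"])@p["R"]; w[z==0]=np.nan
    return w
def save(p,n): cv2.imwrite("pics/"+n,p["img"][:,:,::-1])
E
python3 - <<'E'
from h import *
print(ctrl.tcp_to_tips, telemetry.get_obs())
for n in ("top","side"):
    p=viewer.camera(n); save(p,n+".png"); w=cloud(p); np.save(n+".npy",w); np.save(n+"_img.npy",p["img"])
    print(n,"cam at",-p["R"].T@p["t"])
    for t in ("roller","station","cradle","loaf","jar","scraper","basket","plunger_tip","journal_tip"):
        for d in viewer.recognise(t,p)[:3]:
            l,tp,r,b=d["rect"]; q=w[int((tp+b)/2),int((l+r)/2)]
            print(t,round(d["score"],2),np.round(d["rect"]),np.round(q,3))
E
```

```text
0.017 {'time_s': 0.0, 'qpos': array([ 1.03940555e+00,  3.00486964e-01,  1.52155924e+00, -3.33796033e-05,
        1.32071713e+00, -6.66079074e-02]), 'joint_vel': array([ 0.00256917, -0.00137807,  0.00113234,  0.0010993 ,  0.00213296,
       -0.00066212]), 'tau': array([ 5.34827086e-05, -5.31811917e+01, -3.52742350e+01,  7.08591426e-02,
        2.43961997e-02, -7.54084249e-05]), 'ee_pos': array([0.24641799, 0.49144147, 0.22188686]), 'eef_rot': array([-3.14042242e+00, -4.56588800e-05,  2.67681804e+00]), 'force': array([ 0.56504077, -0.06751706,  0.62621903]), 'moment': array([ 0.06517533, -0.01081316,  0.01494978]), 'grip_force': 0.0, 'grip_width': 0.09396601683912086}
top cam at [0.34532808 0.02274278 1.32887647]
roller 0.98 [390. 325. 459. 367.] [ 0.287 -0.198  0.035]
roller 0.94 [499. 238. 540. 308.] [ 0.437 -0.4    0.039]
roller 0.69 [392. 240. 472. 275.] [ 0.467 -0.212  0.067]
station 0.9 [206. 140. 319. 249.] [0.605 0.144 0.027]
cradle 0.74 [392. 226. 462. 288.] [ 0.466 -0.199  0.071]
jar 0.72 [360.  85. 389. 133.] [ 0.769 -0.091  0.113]
scraper 0.8 [116. 247. 178. 294.] [0.441 0.
[... 808 characters left out ...]
0.064]
loaf 0.86 [443. 279. 510. 337.] [ 0.722 -0.33   0.073]
jar 0.78 [417. 208. 451. 258.] [ 0.764 -0.119  0.082]
jar 0.65 [313. 289. 368. 343.] [ 0.465 -0.23   0.067]
scraper 0.6 [201. 154. 252. 188.] [0.437 0.387 0.008]
basket 0.97 [260. 116. 317. 157.] [0.658 0.462 0.015]
basket 0.71 [200. 155. 253. 188.] [0.437 0.387 0.008]
plunger_tip 0.48 [327. 398. 340. 407.] [ 0.377 -0.373  0.029]
plunger_tip 0.44 [357. 334. 368. 343.] [ 0.485 -0.286  0.052]
plunger_tip 0.25 [262. 115. 314. 155.] [0.657 0.459 0.021]
journal_tip 0.82 [325. 396. 417. 421.] [ 0.432 -0.415  0.036]
journal_tip 0.78 [312. 289. 369. 345.] [ 0.465 -0.23   0.064]
journal_tip 0.56 [219. 324. 284. 376.] [ 0.282 -0.21   0.041]
```

View pics/top.png

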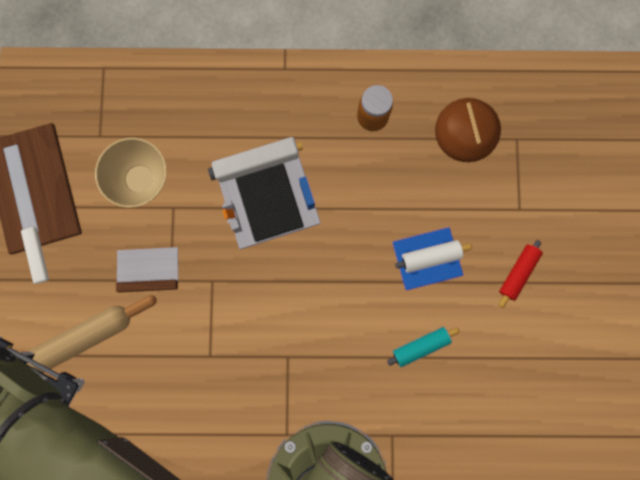

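View pics/side.png

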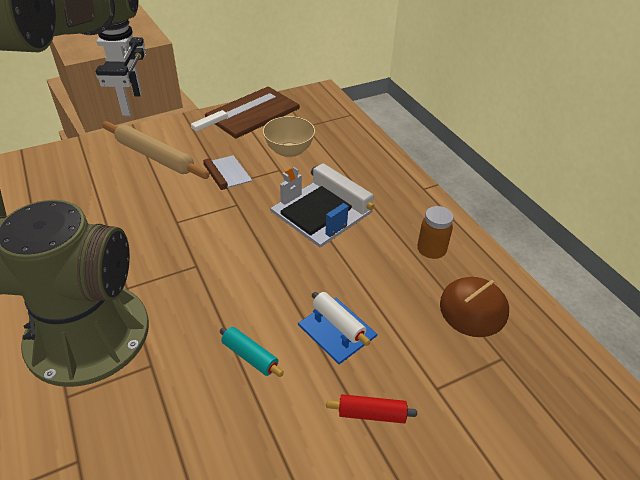

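The white roller is in the blue cradle at top (430,257), brass end right. The station is at (268,200), with the blue cheek right (307,192) and the orange ramp left (229,212). The teal and red rollers are the look-alikes. I'll measure both poses roughly.

```bash
python3 - <<'E'
from h import *
for n in ("top","side"):
    w=np.load(n+".npy"); im=np.load(n+"_img.npy").astype(int); r,g,b=im[...,0],im[...,1],im[...,2]
    hsv=cv2.cvtColor(im.astype(np.uint8),cv2.COLOR_RGB2HSV); H,S,V=[hsv[...,i].astype(int) for i in range(3)]
    x,y,z=w[...,0],w[...,1],w[...,2]
    near=lambda c,d:(np.hypot(x-c[0],y-c[1])<d)
    def line(m,name):
        P=w[m]; c=P.mean(0); u,s,vt=np.linalg.svd(P[:,:2]-c[:2],full_matrices=False); d=vt[0]*np.sign(vt[0][1])
        t=(P[:,:2]-c[:2])@d; mid=c[:2]+d*(t.max()+t.min())/2; q=(P[:,:2]-c[:2])@[-d[1],d[0]]
        print(n,name,m.sum(),"c",np.round(c,4),"mid",np.round(mid,4),"yaw",round(np.degrees(np.arctan2(-d[0],d[1])),1),"len",round(np.ptp(t),3),"wid",round(np.ptp(q),3),"z",np.round(np.percentile(P[:,2],[1,50,99]),3))
    R=(.465,-.215); T=(.6,.14)
    line(near(R,.11)&(S<60)&(V>130)&(z>.03),"drum")
    for nm,m in dict(brass_r=near(R,.13)&(H>10)&(H<30)&(S>120)&(z>.035)&(z<.07),dark_r=near(R,.13)&(V<90)&(z>.03),
        crad=near(R,.11)&(H>100)&(H<125)&(S>120)&(z<.015),
        blue=near(T,.13)&(H>100)&(H<125)&(S>120)&(z>.03),bluetop=near(T,.13)&(H>100)&(H<125)&(S>120)&(z>.072),
        orange=near(T,.13)&(H<14)&(S>180)&(z>.04),steel=near(T,.13)&(S<60)&(z>.085),
        belt=near(T,.13)&(V<60)&(z>.02)&(z<.035),bar=near(T,.18)&(S<40)&(V>150)&(z>.045)&(x>.63)).items():
        if m.sum()>3: line(m,nm)
        else: print(n,nm,m.sum())
E
```

```text
top drum 1108 c [ 0.4705 -0.2143  0.0631] mid [ 0.4712 -0.2169] yaw 14.6 len 0.126 wid 0.04 z [0.046 0.064 0.072]
top brass_r 62 c [ 0.4901 -0.2853  0.053 ] mid [ 0.4753 -0.2182] yaw 12.4 len 0.163 wid 0.014 z [0.047 0.054 0.059]
top dark_r 42 c [ 0.4526 -0.1496  0.0537] mid [ 0.4524 -0.1488] yaw 16.8 len 0.016 wid 0.015 z [0.046 0.054 0.06 ]
top crad 1649 c [ 0.4672 -0.2114  0.0077] mid [ 0.4693 -0.2107] yaw -72.1 len 0.111 wid 0.131 z [0.001 0.008 0.014]
top blue 200 c [0.5997 0.0474 0.0742] mid [0.6027 0.0484] yaw -71.4 len 0.057 wid 0.014 z [0.04  0.076 0.082]
top bluetop 175 c [0.6021 0.0483 0.0767] mid [0.6031 0.0486] yaw -71.7 len 0.057 wid 0.014 z [0.072 0.077 0.082]
top orange 47 c [0.5522 0.2036 0.0904] mid [0.551  0.2036] yaw 89.1 len 0.02 wid 0.013 z [0.079 0.09  0.1  ]
top steel 62 c [0.5583 0.2058 0.0969] mid [0.5537 0.2043] yaw -71.2 len 0.039 wid 0.018 z [0.087 0.097 0.104]
top belt 3200 c [0.5879 0.1285 0.0258] mid [0.5883 0.1287] yaw -71.6 len 0.146 wid 0.106 z [0.021 0.026 0.032]
top bar 1389 c [0.6775 0.1596 0.0615] mid [0.6774 0.16  ] yaw 18.0 len 0.181 wid 0.094
[... 453 characters left out ...]
53 wid 0.14 z [0.003 0.007 0.012]
side blue 417 c [0.5982 0.0411 0.0598] mid [0.6036 0.0426] yaw -74.8 len 0.064 wid 0.022 z [0.031 0.062 0.08 ]
side bluetop 142 c [0.6011 0.0453 0.0762] mid [0.6018 0.0455] yaw -71.4 len 0.062 wid 0.02 z [0.072 0.076 0.08 ]
side orange 18 c [0.5488 0.2018 0.0885] mid [0.5495 0.2016] yaw 73.6 len 0.024 wid 0.018 z [0.075 0.089 0.1  ]
side steel 62 c [0.5504 0.2025 0.0943] mid [0.551  0.2027] yaw -73.1 len 0.044 wid 0.021 z [0.087 0.095 0.102]
side belt 1527 c [0.5782 0.1269 0.0251] mid [0.5924 0.1348] yaw -60.7 len 0.184 wid 0.175 z [0.021 0.025 0.03 ]
side bar 593 c [0.6763 0.1537 0.0611] mid [0.6751 0.1572] yaw 18.4 len 0.179 wid 0.041 z [0.057 0.061 0.066]
```

Emit:
{"op": "step_arm", "data": {
  "plan": [
    {"rz": 0.0897},
    {"rz": 0.0897},
    {"rz": 0.0897},
    {"rz": 0.0897},
    {"rz": 0.0897},
    {"rz": 0.0897}
  ]
}}

```text
$.plan[0]: bad value
```

Emit:
{"op": "step_arm", "data": {
  "plan": [
    {"dx": -0.37,"dy": 0.017},
    {"dx": -0.37,"dy": 0.017},
    {"dx": -0.37,"dy": 0.017},
    {"dx": -0.37,"dy": 0.017},
    {"dx": -0.37,"dy": 0.017},
    {"dx": -0.37,"dy": 0.017},
    {"dx": -0.37,"dy": 0.017},
    {"dx": -0.37,"dy": 0.017},
    {"dx": -0.37,"dy": 0.017},
    {"dx": -0.37,"dy": 0.017}
  ]
}}

```text
$.plan[0]: bad value
```

Emit:
{"op": "step_arm", "data": {
  "plan": [
    {"dx": -0.37,"dy": 0.017},
    {"dx": -0.37,"dy": 0.017},
    {"dx": -0.37,"dy": 0.017},
    {"dx": -0.37,"dy": 0.017},
    {"dx": -0.37,"dy": 0.017},
    {"dx": -0.37,"dy": 0.017},
    {"dx": -0.37,"dy": 0.017},
    {"dx": -0.37,"dy": 0.017},
    {"dx": -0.37,"dy": 0.017},
    {"dx": -0.37,"dy": 0.017},
    {}
  ]
}}

```text
$.plan[0]: bad value
```

Emit:
{"op": "step_arm", "data": {
  "plan": [
    {},
    {}
  ]
}}

```text
$.plan[0]: bad value
```

Emit:
{"op": "step_arm", "data": {
  "plan": [
    {"dx": 0,"dy": 0,"dz": 0,"rx": 0,"ry": 0,"rz": 0.0897,"claw": 0},
    {"dx": 0,"dy": 0,"dz": 0,"rx": 0,"ry": 0,"rz": 0.0897,"claw": 0},
    {"dx": 0,"dy": 0,"dz": 0,"rx": 0,"ry": 0,"rz": 0.0897,"claw": 0},
    {"dx": 0,"dy": 0,"dz": 0,"rx": 0,"ry": 0,"rz": 0.0897,"claw": 0},
    {"dx": 0,"dy": 0,"dz": 0,"rx": 0,"ry": 0,"rz": 0.0897,"claw": 0},
    {"dx": 0,"dy": 0,"dz": 0,"rx": 0,"ry": 0,"rz": 0.0897,"claw": 0}
  ]
}}

```text
time_s: 1.6
ee_pos: [0.2465, 0.4916, 0.2225]
eef_rot: [3.142, -0.0, 1.826]
force: [0.7, 0.4, -0.1]
grip_width: 0.0938
grip_force: 0.0
```

Emit:
{"op": "step_arm", "data": {
  "plan": [
    {"dx": -0.37,"dy": 0.017,"dz": 0,"rx": 0,"ry": 0,"rz": 0,"claw": 0},
    {"dx": -0.37,"dy": 0.017,"dz": 0,"rx": 0,"ry": 0,"rz": 0,"claw": 0},
    {"dx": -0.37,"dy": 0.017,"dz": 0,"rx": 0,"ry": 0,"rz": 0,"claw": 0},
    {"dx": -0.37,"dy": 0.017,"dz": 0,"rx": 0,"ry": 0,"rz": 0,"claw": 0},
    {"dx": -0.37,"dy": 0.017,"dz": 0,"rx": 0,"ry": 0,"rz": 0,"claw": 0},
    {"dx": -0.37,"dy": 0.017,"dz": 0,"rx": 0,"ry": 0,"rz": 0,"claw": 0},
    {"dx": -0.37,"dy": 0.017,"dz": 0,"rx": 0,"ry": 0,"rz": 0,"claw": 0},
    {"dx": -0.37,"dy": 0.017,"dz": 0,"rx": 0,"ry": 0,"rz": 0,"claw": 0},
    {"dx": -0.37,"dy": 0.017,"dz": 0,"rx": 0,"ry": 0,"rz": 0,"claw": 0},
    {"dx": -0.37,"dy": 0.017,"dz": 0,"rx": 0,"ry": 0,"rz": 0,"claw": 0}
  ]
}}

```text
time_s: 2.6
ee_pos: [0.3585, 0.1371, 0.2227]
eef_rot: [3.141, 0.0, 1.832]
force: [0.2, 0.5, -1.1]
grip_width: 0.0938
grip_force: 0.0
```

Emit:
{"op": "step_arm", "data": {
  "plan": [
    {"dx": -0.37,"dy": 0.017,"dz": 0,"rx": 0,"ry": 0,"rz": 0,"claw": 0},
    {"dx": -0.37,"dy": 0.017,"dz": 0,"rx": 0,"ry": 0,"rz": 0,"claw": 0},
    {"dx": -0.37,"dy": 0.017,"dz": 0,"rx": 0,"ry": 0,"rz": 0,"claw": 0},
    {"dx": -0.37,"dy": 0.017,"dz": 0,"rx": 0,"ry": 0,"rz": 0,"claw": 0},
    {"dx": -0.37,"dy": 0.017,"dz": 0,"rx": 0,"ry": 0,"rz": 0,"claw": 0},
    {"dx": -0.37,"dy": 0.017,"dz": 0,"rx": 0,"ry": 0,"rz": 0,"claw": 0},
    {"dx": -0.37,"dy": 0.017,"dz": 0,"rx": 0,"ry": 0,"rz": 0,"claw": 0},
    {"dx": -0.37,"dy": 0.017,"dz": 0,"rx": 0,"ry": 0,"rz": 0,"claw": 0},
    {"dx": -0.37,"dy": 0.017,"dz": 0,"rx": 0,"ry": 0,"rz": 0,"claw": 0},
    {"dx": 0,"dy": 0,"dz": 0,"rx": 0,"ry": 0,"rz": 0,"claw": 0}
  ]
}}

```text
time_s: 3.6
ee_pos: [0.4593, -0.1824, 0.2221]
eef_rot: [-3.141, 0.0, 1.828]
force: [-1.1, 1.1, 0.1]
grip_width: 0.0937
grip_force: 0.0
```

```bash
cat >> h.py <<'E'
from scipy.spatial.transform import Rotation as Ro
def wcloud(name=None):
    o=telemetry.get_obs(); p=viewer.camera("wrist"); z=p["z_map"]; v,u=np.mgrid[:480,:640]
    a=(u-p["cx"])/p["fx"]; b=(v-p["cy"])/p["fy"]; th=np.hypot(a,b); k=np.where(th>1e-6,np.tan(np.minimum(th,1.5))/np.maximum(th,1e-6),1)
    c=np.stack([a*k*z,b*k*z,z],-1); T=p["tool_from_camera"]; q=c@T[:3,:3].T+T[:3,3]
    w=q@Ro.from_euler("xyz",o["eef_rot"]).as_matrix().T+o["ee_pos"]; w[z==0]=np.nan
    if name: save(p,name)
    return p,w,o
def masks(p,w):
    hsv=cv2.cvtColor(p["img"],cv2.COLOR_RGB2HSV); return [hsv[...,i].astype(int) for i in range(3)]+[w[...,i] for i in range(3)]
def line(w,m,name):
    P=w[m]
    if len(P)<5: print(name,len(P)); return
    c=P.mean(0); u,s,vt=np.linalg.svd(P[:,:2]-c[:2],full_matrices=False); d=vt[0]*np.sign(vt[0][1])
    t=(P[:,:2]-c[:2])@d; q=(P[:,:2]-c[:2])@[-d[1],d[0]]; a,b=np.percentile(t,[.5,99.5]); e,f=np.percentile(q,[.5,99.5])
    mid=c[:2]+d*(a+b)/2+np.array([-d[1],d[0]])*(e+f)/2
    print(name,m.sum(),"c",np.round(c,4),"mid",np.round(mid,4),"yaw",round(np.degrees(np.arctan2(-d[0],d[1])),1),"len",round(b-a,4),"wid",round(f-e,4),"z",np.round(np.percentile(P[:,2],[1,50,99]),3))
E
python3 - <<'E'
from h import *
p,w,o=wcloud("w1.png"); np.set_printoptions(precision=3,suppress=True); print(p["tool_from_camera"],p["fx"],p["cx"],p["cy"])
for t in ("roller","cradle","plunger_tip","journal_tip"): print(t,[(round(d["score"],2),np.round(d["rect"])) for d in viewer.recognise(t,p)[:3]])
H,S,V,x,y,z=masks(p,w); near=np.hypot(x-.471,y+.216)<.11
line(w,near&(S<60)&(V>110)&(z>.045),"drum")
line(w,near&(S<60)&(V>110)&(z>.062),"crest")
line(w,near&(H>10)&(H<30)&(S>100)&(z>.04)&(z<.065),"brass")
line(w,near&(V<90)&(z>.04)&(z<.065),"dark")
E
```

```text
[[ 0.001 -0.973 -0.23   0.065]
 [ 1.     0.001  0.001  0.001]
 [-0.    -0.23   0.973 -0.162]
 [ 0.     0.     0.     1.   ]] 371.64829954431775 323.4788677996724 242.69719810958367
roller [(0.76, array([132., 120., 188., 273.])), (0.74, array([217., 377., 305., 422.])), (0.56, array([305., 183., 348., 344.]))]
cradle [(0.81, array([274., 190., 381., 307.])), (0.74, array([318., 332., 334., 345.]))]
plunger_tip [(0.72, array([167., 250., 181., 273.])), (0.51, array([318., 333., 332., 347.]))]
journal_tip [(0.88, array([213., 376., 305., 425.])), (0.84, array([133., 119., 188., 276.])), (0.68, array([306., 182., 351., 343.]))]
drum 11991 c [ 0.451 -0.191  0.187] mid [ 0.449 -0.198] yaw 86.7 len 0.1497 wid 0.145 z [0.053 0.235 0.329]
crest 10650 c [ 0.448 -0.188  0.203] mid [ 0.452 -0.202] yaw -89.4 len 0.1529 wid 0.1411 z [0.062 0.251 0.329]
brass 168 c [ 0.489 -0.283  0.053] mid [ 0.466 -0.219] yaw 15.8 len 0.1606 wid 0.0265 z [0.048 0.054 0.056]
dark 360 c [ 0.454 -0.149  0.054] mid [ 0.454 -0.148] yaw 14.0 len 0.019 wid 0.0223 z [0.047 0.054 0.061]
```

View pics/w1.png

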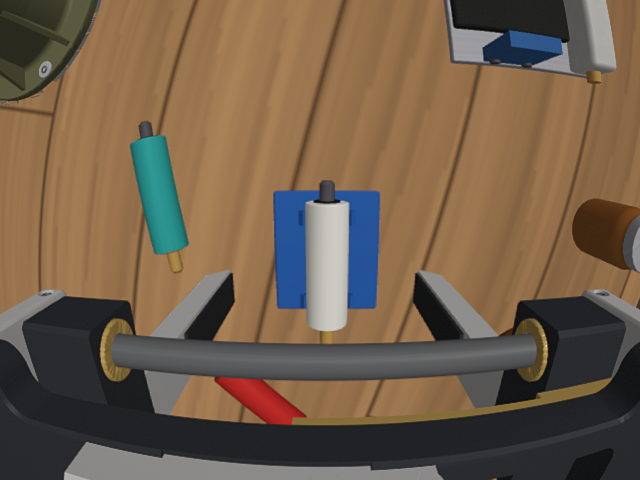

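The white roller lies upright at columns 306–349, centred between the open fingers, with the journal up (327,190) and brass down (326,338). I'll redo the drum fit with the gripper parts left out.

```bash
python3 - <<'E'
from h import *
p,w,o=wcloud(); H,S,V,x,y,z=masks(p,w); near=np.hypot(x-.471,y+.216)<.11
line(w,near&(S<60)&(V>110)&(z>.045)&(z<.08),"drum")
line(w,near&(S<60)&(V>110)&(z>.064)&(z<.08),"crest")
line(w,near&(H>100)&(H<125)&(S>120)&(z>.003)&(z<.012),"cradle")
m=near&(S<60)&(V>110)&(z>.045)&(z<.08); P=w[m]; from scipy.optimize import least_squares
def f(q): # cylinder r=.02
    d=np.array([-np.sin(q[2]),np.cos(q[2]),q[4]]); d/=np.linalg.norm(d); v=P-[q[0],q[1],q[3]]; v=v-(v@d)[:,None]*d; return np.linalg.norm(v,axis=1)-.02
q=least_squares(lambda k:f([k[0],-.216,k[1],k[2],k[3]]),[.471,.26,.048,0],loss="soft_l1",f_scale=.001).x; print("cyl x at y=-.216",q[0],"yaw",np.degrees(q[1]),"z",q[2],"slope",q[3])
a=q[1]; s=P@[-np.sin(a),np.cos(a),0]; print("axial ends",np.percentile(s,[.2,99.8]), "centre now", np.array([q[0],-.216])@[-np.sin(a),np.cos(a)])
s2=w[near&(V<90)&(z>.04)&(z<.065)]@[-np.sin(a),np.cos(a),0]; print("journal",np.percentile(s2,[1,99]))
print(telemetry.get_obs()["ee_pos"])
E
```

```text
drum 5189 c [ 0.4706 -0.2118  0.064 ] mid [ 0.4717 -0.2153] yaw 15.0 len 0.1185 wid 0.0387 z [0.051 0.065 0.069]
crest 3161 c [ 0.4708 -0.2124  0.0668] mid [ 0.4716 -0.2155] yaw 14.6 len 0.1181 wid 0.0249 z [0.064 0.067 0.069]
cradle 6695 c [ 0.4694 -0.208   0.0082] mid [ 0.4713 -0.213 ] yaw -72.0 len 0.1106 wid 0.1286 z [0.006 0.008 0.01 ]
cyl x at y=-.216 0.47179472950864765 yaw 14.936612458002774 z 0.047884712682572037 slope -0.0013629669918797382
axial ends [-0.38932765 -0.26976538] centre now -0.33030691500642356
journal [-0.26967548 -0.25075082]
[ 0.45882082 -0.17842294  0.22267472]
```

Emit:
{"op": "step_arm", "data": {
  "plan": [
    {"dx": -0.1,"dy": 0.01,"dz": 0,"rx": 0,"ry": 0,"rz": 0,"claw": 0},
    {"dx": -0.1,"dy": 0.01,"dz": 0.2,"rx": 0,"ry": 0,"rz": 0,"claw": 0},
    {"dx": -0.1,"dy": 0.01,"dz": 0.2,"rx": 0,"ry": 0,"rz": 0,"claw": 0},
    {"dx": -0.1,"dy": 0,"dz": 0.2,"rx": 0,"ry": 0,"rz": 0,"claw": 0},
    {"dx": 0,"dy": 0,"dz": 0.2,"rx": 0,"ry": 0,"rz": 0,"claw": 0},
    {"dx": 0,"dy": 0,"dz": 0.2,"rx": 0,"ry": 0,"rz": 0,"claw": 0},
    {"dx": 0,"dy": 0,"dz": 0,"rx": 0,"ry": 0,"rz": 0,"claw": 0},
    {"dx": 0,"dy": 0,"dz": 0,"rx": 0,"ry": 0,"rz": 0,"claw": 0},
    {"dx": 0,"dy": 0,"dz": 0,"rx": 0,"ry": 0,"rz": 0,"claw": 0}
  ]
}}

```text
time_s: 4.8
ee_pos: [0.4726, -0.2174, 0.1237]
eef_rot: [3.14, 0.001, 1.832]
force: [-0.2, -0.6, -0.0]
grip_width: 0.0938
grip_force: 0.0
```

Emit:
{"op": "step_arm", "data": {
  "plan": [
    {"dx": 0.015,"dy": 0,"dz": 0.2,"rx": 0,"ry": 0,"rz": 0,"claw": 0},
    {"dx": 0,"dy": 0,"dz": 0.2,"rx": 0,"ry": 0,"rz": 0,"claw": 0},
    {"dx": 0,"dy": 0,"dz": 0.2,"rx": 0,"ry": 0,"rz": 0,"claw": 0},
    {"dx": 0,"dy": 0,"dz": 0.177,"rx": 0,"ry": 0,"rz": 0,"claw": 0},
    {"dx": 0,"dy": 0,"dz": 0,"rx": 0,"ry": 0,"rz": 0,"claw": 0},
    {"dx": 0,"dy": 0,"dz": 0,"rx": 0,"ry": 0,"rz": 0,"claw": 0},
    {"dx": 0,"dy": 0,"dz": 0,"rx": 0,"ry": 0,"rz": 0,"claw": 0}
  ]
}}

```text
time_s: 5.5
ee_pos: [0.4724, -0.2161, 0.0462]
eef_rot: [3.14, 0.001, 1.831]
force: [0.0, 0.3, -0.1]
grip_width: 0.094
grip_force: 0.0
```

Emit:
{"op": "step_arm", "data": {
  "plan": [
    {"dx": 0,"dy": 0,"dz": 0,"rx": 0,"ry": 0,"rz": 0,"claw": 0.5},
    {"dx": 0,"dy": 0,"dz": 0,"rx": 0,"ry": 0,"rz": 0,"claw": 1},
    {"dx": 0,"dy": 0,"dz": 0,"rx": 0,"ry": 0,"rz": 0,"claw": 1},
    {"dx": 0,"dy": 0,"dz": 0,"rx": 0,"ry": 0,"rz": 0,"claw": 1},
    {"dx": 0,"dy": 0,"dz": 0,"rx": 0,"ry": 0,"rz": 0,"claw": 1},
    {"dx": 0,"dy": 0,"dz": 0,"rx": 0,"ry": 0,"rz": 0,"claw": 1},
    {"dx": 0,"dy": 0,"dz": 0,"rx": 0,"ry": 0,"rz": 0,"claw": 1},
    {"dx": 0,"dy": 0,"dz": 0,"rx": 0,"ry": 0,"rz": 0,"claw": 1}
  ],
  "grip_force": 45
}}

```text
time_s: 6.3
ee_pos: [0.4712, -0.2158, 0.0447]
eef_rot: [-3.14, -0.0, 1.831]
force: [-4.6, -1.6, 2.2]
grip_width: 0.0393
grip_force: 45.0
```

Emit:
{"op": "step_arm", "data": {
  "plan": [
    {"dx": 0,"dy": 0,"dz": -0.1,"rx": 0,"ry": 0,"rz": 0,"claw": 1},
    {"dx": 0,"dy": 0,"dz": -0.3,"rx": 0,"ry": 0,"rz": 0,"claw": 1},
    {"dx": 0,"dy": 0,"dz": -0.4,"rx": 0,"ry": 0,"rz": 0,"claw": 1},
    {"dx": 0,"dy": 0,"dz": -0.4,"rx": 0,"ry": 0,"rz": 0,"claw": 1},
    {"dx": 0,"dy": 0,"dz": -0.4,"rx": 0,"ry": 0,"rz": 0,"claw": 1},
    {"dx": 0,"dy": 0,"dz": -0.4,"rx": 0,"ry": 0,"rz": 0,"claw": 1},
    {"dx": 0,"dy": 0,"dz": 0,"rx": 0,"ry": 0,"rz": 0,"claw": 1}
  ]
}}

```text
time_s: 7.0
ee_pos: [0.473, -0.2163, 0.2505]
eef_rot: [3.135, 0.006, 1.831]
force: [-0.3, -0.3, -4.5]
grip_width: 0.039
grip_force: 45.0
```

Emit:
{"op": "step_arm", "data": {
  "plan": [
    {"dx": 0.19,"dy": 0.336,"dz": 0,"rx": 0,"ry": 0,"rz": 0,"claw": 1},
    {"dx": 0.19,"dy": 0.336,"dz": 0,"rx": 0,"ry": 0,"rz": 0,"claw": 1},
    {"dx": 0.19,"dy": 0.336,"dz": 0,"rx": 0,"ry": 0,"rz": 0,"claw": 1},
    {"dx": 0.19,"dy": 0.336,"dz": 0,"rx": 0,"ry": 0,"rz": 0,"claw": 1},
    {"dx": 0.19,"dy": 0.336,"dz": 0,"rx": 0,"ry": 0,"rz": 0,"claw": 1},
    {"dx": 0.19,"dy": 0.336,"dz": 0,"rx": 0,"ry": 0,"rz": -0.035,"claw": 1},
    {"dx": 0,"dy": 0,"dz": 0,"rx": 0,"ry": 0,"rz": 0,"claw": 1},
    {"dx": 0,"dy": 0,"dz": 0,"rx": 0,"ry": 0,"rz": 0,"claw": 1},
    {"dx": 0,"dy": 0,"dz": 0,"rx": 0,"ry": 0,"rz": 0,"claw": 1}
  ]
}}

```text
time_s: 7.9
ee_pos: [0.6365, -0.0542, 0.2442]
eef_rot: [-3.141, -0.0, 1.885]
force: [-0.6, -0.5, -4.8]
grip_width: 0.0389
grip_force: 45.0
```

```bash
cat > m.py <<'E'
from h import *
import sys
p,w,o=wcloud(sys.argv[1]); H,S,V,x,y,z=masks(p,w); near=np.hypot(x-.578,y-.126)<.15
bl=(H>100)&(H<125)&(S>110)
for nm,m in dict(bluetop=near&bl&(z>.072)&(z<.082),orange=near&(H<16)&(S>150)&(z>.04)&(z<.11),steeltop=near&(S<60)&(z>.094)&(z<.105),belt=near&(V<60)&(z>.02)&(z<.032),bar=near&(S<40)&(z>.05)&(z<.07)&(x>.62)).items(): line(w,m,nm)
print(o["ee_pos"],o["eef_rot"])
# held roller in tool frame
R=Ro.from_euler("xyz",o["eef_rot"]).as_matrix(); q=(w-o["ee_pos"])@R
a=(np.abs(q[...,1])<.03)&(np.abs(q[...,2])<.03)
D=q[a&(S<60)&(V>110)&(q[...,0]>.0)&(q[...,0]<.075)]; print("drum end x",np.percentile(D[:,0],[50,99.5]),"top z",np.percentile(D[:,2],2), "y",np.percentile(D[:,1],[1,50,99]))
J=q[a&(V<100)&(q[...,0]>.05)]; print("journal x",np.percentile(J[:,0],[1,99.5]),"y",np.percentile(J[:,1],[1,50,99]),"z",np.percentile(J[:,2],[1,50]))
E
python3 m.py w2.png
```

```text
bluetop 1235 c [0.6052 0.0471 0.0772] mid [0.6049 0.0472] yaw -71.5 len 0.0588 wid 0.0162 z [0.074 0.077 0.079]
orange 0
steeltop 0
belt 13097 c [0.5912 0.1236 0.0261] mid [0.5908 0.1255] yaw -71.0 len 0.1446 wid 0.1047 z [0.023 0.026 0.028]
bar 5083 c [0.6854 0.1302 0.0614] mid [0.6862 0.1329] yaw 17.8 len 0.13 wid 0.0391 z [0.052 0.062 0.064]
[ 0.63649485 -0.05421387  0.24421321] [-3.14051530e+00 -3.88462104e-04  1.88541893e+00]
drum end x [0.02902442 0.05956288] top z -0.024523405445254033 y [-0.0279001   0.00038188  0.02799204]
journal x [0.06000773 0.07978798] y [-0.00902462  0.000732    0.01050195] z [-0.01627221 -0.00954967]
```

View pics/w2.png

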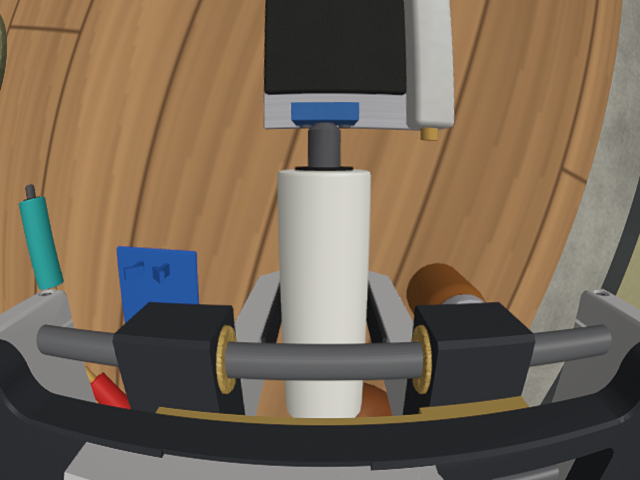

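Wrist view: the roller is held centred (column ~324), and the blue cheek is at (325,112). The steel cheek is out of the frame above, so I'll advance along the station's y to see it.

Emit:
{"op": "step_arm", "data": {
  "plan": [
    {"dx": 0.3,"dy": 0,"dz": 0,"rx": 0,"ry": 0,"rz": 0,"claw": 1},
    {"dx": 0.4,"dy": 0,"dz": 0,"rx": 0,"ry": 0,"rz": 0,"claw": 1},
    {"dx": 0.3,"dy": 0,"dz": 0,"rx": 0,"ry": 0,"rz": 0,"claw": 1},
    {"dx": 0,"dy": 0,"dz": 0,"rx": 0,"ry": 0,"rz": 0,"claw": 1},
    {"dx": 0,"dy": 0,"dz": 0,"rx": 0,"ry": 0,"rz": 0,"claw": 1},
    {"dx": 0,"dy": 0,"dz": 0,"rx": 0,"ry": 0,"rz": 0,"claw": 1}
  ]
}}

```text
time_s: 8.55
ee_pos: [0.6061, 0.0402, 0.2449]
eef_rot: [3.141, 0.0, 1.885]
force: [0.7, -1.1, -3.4]
grip_width: 0.0391
grip_force: 45.0
```

```bash
python3 m.py w3.png; python3 - <<'E'
from h import *
p=viewer.camera("top"); w=cloud(p); H,S,V,x,y,z=masks(p,w); near=np.hypot(x-.578,y-.126)<.15
line(w,near&(V<60)&(z>.02)&(z<.032),"topbelt")
E
```

```text
bluetop 0
orange 616 c [0.5532 0.2047 0.0925] mid [0.5528 0.2056] yaw 86.0 len 0.0224 wid 0.0222 z [0.078 0.093 0.103]
steeltop 331 c [0.5529 0.2034 0.0992] mid [0.5533 0.204 ] yaw -71.4 len 0.0387 wid 0.0185 z [0.094 0.1   0.102]
belt 11550 c [0.5898 0.1373 0.0262] mid [0.5898 0.1297] yaw -76.8 len 0.1476 wid 0.1127 z [0.024 0.026 0.028]
bar 7464 c [0.6763 0.1581 0.0613] mid [0.6764 0.1629] yaw 18.2 len 0.189 wid 0.0389 z [0.051 0.062 0.064]
[0.60612861 0.04023395 0.24487948] [3.14142258e+00 2.85133004e-04 1.88500533e+00]
drum end x [0.02904208 0.0595647 ] top z -0.024652672533882723 y [-0.02795952  0.00038198  0.02799605]
journal x [0.06000335 0.07978241] y [-0.00985209  0.00073408  0.01109444] z [-0.0163579  -0.00953325]
topbelt 1053 c [0.595  0.1642 0.0258] mid [0.5811 0.1641] yaw -83.4 len 0.1449 wid 0.0539 z [0.02  0.026 0.031]
```

View pics/w3.png

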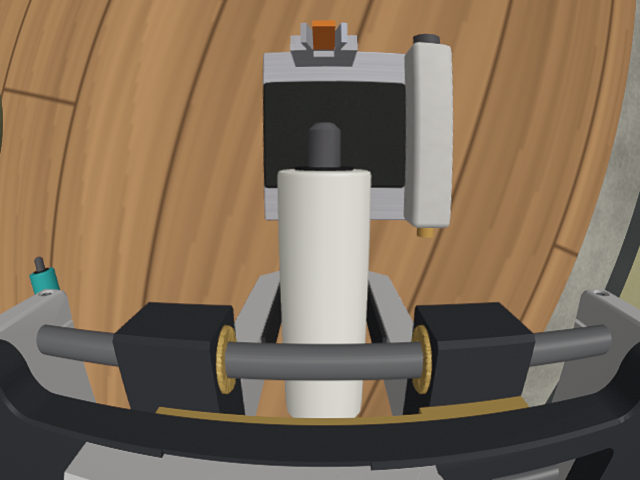

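In this view the orange ramp at (324,37) lines up with the roller axis (column 324). The station comes out at about (0.579, 0.126), yaw 18.2°. The wrist and top cameras agree within 2 mm. Next I'll go over the station and tilt the plunger end down.

Emit:
{"op": "step_arm", "data": {
  "plan": [
    {"dx": 0.25,"dy": 0.006,"dz": 0,"rx": 0,"ry": 0,"rz": -0.002,"claw": 1},
    {"dx": 0.4,"dy": 0,"dz": 0,"rx": 0,"ry": 0,"rz": 0,"claw": 1},
    {"dx": 0.4,"dy": 0,"dz": 0,"rx": 0,"ry": 0,"rz": 0,"claw": 1},
    {"dx": 0,"dy": 0,"dz": 0,"rx": 0,"ry": 0.074,"rz": 0,"claw": 1},
    {"dx": 0,"dy": 0,"dz": 0,"rx": 0,"ry": 0.074,"rz": 0,"claw": 1},
    {"dx": 0,"dy": 0,"dz": 0,"rx": 0,"ry": 0.074,"rz": 0,"claw": 1},
    {"dx": 0,"dy": 0,"dz": 0,"rx": 0,"ry": 0,"rz": 0,"claw": 1},
    {"dx": 0,"dy": 0,"dz": 0,"rx": 0,"ry": 0,"rz": 0,"claw": 1},
    {"dx": 0,"dy": 0,"dz": 0,"rx": 0,"ry": 0,"rz": 0,"claw": 1}
  ]
}}

```text
time_s: 9.55
ee_pos: [0.5739, 0.1414, 0.2449]
eef_rot: [3.141, -0.346, 1.89]
force: [-0.9, 0.7, -4.1]
grip_width: 0.039
grip_force: 45.0
```

```bash
cat > st.py <<'E'
from h import *
O=np.array([.5791,.126]); a=np.radians(18.2); ex=np.array([np.cos(a),np.sin(a)]); ey=np.array([-np.sin(a),np.cos(a)])
o=telemetry.get_obs(); R=Ro.from_euler("xyz",o["eef_rot"]).as_matrix()
def s(P): d=P[:2]-O; return np.round(1000*np.array([d@ex,d@ey,P[2]]),1)
f=lambda v:s(o["ee_pos"]+R@np.array(v))
print("tcp",s(o["ee_pos"]),"C",f([0,.0005,-.003]),"plunger",f([-.086,.0005,-.003]),"journal",f([.08,.0005,-.003]))
print("tilt",np.degrees(np.arcsin(R[2,0])),"force st", np.round([o["force"][:2]@ex,o["force"][:2]@ey,o["force"][2]],1),"R",np.round(R,3).tolist(),o["time_s"])
E
python3 st.py
```

```text
tcp [-1.000e-01  1.630e+01  2.449e+02] C [  0.4  15.3 247.7] plunger [  0.5 -65.6 218.5] journal [  0.3  90.5 274.9]
tilt 19.84610501006362 force st [-0.6  1.  -4.1] R [[-0.295, 0.95, -0.106], [0.893, 0.314, 0.322], [0.339, 0.0, -0.941]] 9.55
```

Emit:
{"op": "step_arm", "data": {
  "plan": [
    {"dx": -0.107,"dy": -0.004,"dz": 0.296,"rx": 0,"ry": 0,"rz": 0,"claw": 1},
    {"dx": -0.107,"dy": 0,"dz": 0.296,"rx": 0,"ry": 0,"rz": 0,"claw": 1},
    {"dx": -0.107,"dy": 0,"dz": 0.296,"rx": 0,"ry": 0,"rz": 0,"claw": 1},
    {"dx": -0.107,"dy": 0,"dz": 0.296,"rx": 0,"ry": 0,"rz": 0,"claw": 1},
    {"dx": 0,"dy": 0,"dz": 0,"rx": 0,"ry": 0,"rz": 0,"claw": 1},
    {"dx": 0,"dy": 0,"dz": 0,"rx": 0,"ry": 0,"rz": 0,"claw": 1},
    {"dx": 0,"dy": 0,"dz": 0,"rx": 0,"ry": 0,"rz": 0,"claw": 1}
  ]
}}

```text
time_s: 10.25
ee_pos: [0.5742, 0.1418, 0.1211]
eef_rot: [3.138, -0.347, 1.891]
force: [0.5, 1.1, -3.3]
grip_width: 0.0394
grip_force: 45.0
```

```bash
python3 st.py; python3 - <<'E'
from h import *
p=viewer.camera("side"); cv2.imwrite("pics/s2.png",cv2.resize(p["img"][100:260,230:410,::-1],(720,640))[:600])
E
```

```text
tcp [  0.3  16.5 121.1] C [  0.8  15.5 123.9] plunger [  1.  -65.4  94.6] journal [  0.6  90.7 151.1]
tilt 19.91012900875239 force st [ 0.8  0.9 -3.3] R [[-0.296, 0.949, -0.104], [0.892, 0.314, 0.324], [0.341, 0.003, -0.94]] 10.25
```

View pics/s2.png

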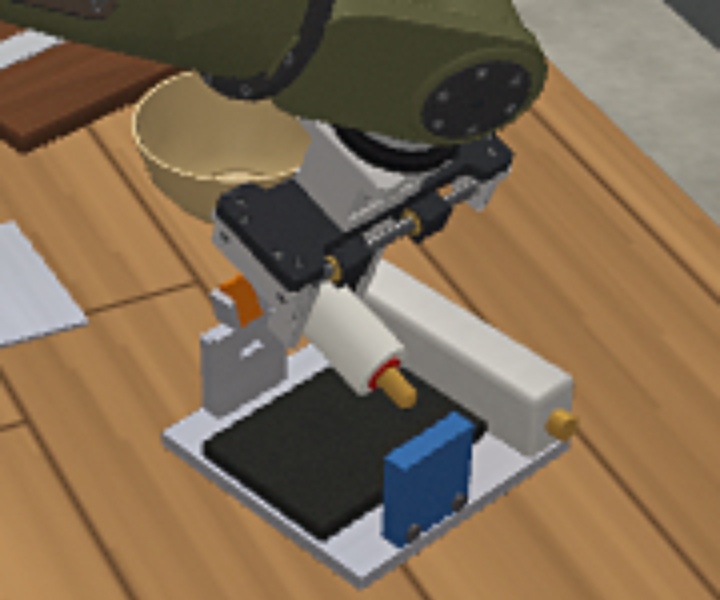

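The brass tip hangs inboard of the blue cheek, near (400,392) in the crop, and is aligned with it. I'll lower it to socket height.

Emit:
{"op": "step_arm", "data": {
  "plan": [
    {"dx": -0.036,"dy": -0.007,"dz": 0.1,"rx": 0,"ry": 0,"rz": 0,"claw": 1},
    {"dx": -0.036,"dy": 0,"dz": 0.1,"rx": 0,"ry": 0,"rz": 0,"claw": 1},
    {"dx": -0.036,"dy": 0,"dz": 0.1,"rx": 0,"ry": 0,"rz": 0,"claw": 1},
    {"dx": 0,"dy": 0,"dz": 0,"rx": 0,"ry": 0,"rz": 0,"claw": 1},
    {"dx": 0,"dy": 0,"dz": 0,"rx": 0,"ry": 0,"rz": 0,"claw": 1}
  ]
}}

```text
time_s: 10.8
ee_pos: [0.5727, 0.1412, 0.0867]
eef_rot: [-3.141, -0.349, 1.889]
force: [0.1, -0.6, -3.4]
grip_width: 0.039
grip_force: 45.0
```

```bash
python3 st.py
```

```text
tcp [-1.3 16.4 86.7] C [-0.8 15.4 89.5] plunger [ -0.8 -65.4  60.1] journal [ -0.9  90.6 116.9]
tilt 19.978338899775018 force st [-0.1 -0.6 -3.4] R [[-0.294, 0.95, -0.107], [0.893, 0.313, 0.324], [0.342, -0.0, -0.94]] 10.8
```

Emit:
{"op": "step_arm", "data": {
  "plan": [
    {"dx": -0.042,"dy": 0.005,"dz": -0.015,"rx": 0,"ry": 0,"rz": 0,"claw": 1},
    {"dx": -0.042,"dy": 0,"dz": -0.015,"rx": 0,"ry": 0,"rz": 0,"claw": 1},
    {"dx": -0.042,"dy": 0,"dz": -0.015,"rx": 0,"ry": 0,"rz": 0,"claw": 1},
    {"dx": 0,"dy": 0,"dz": 0,"rx": 0,"ry": 0,"rz": 0,"claw": 1},
    {"dx": 0,"dy": 0,"dz": 0,"rx": 0,"ry": 0,"rz": 0,"claw": 1},
    {"dx": 0,"dy": 0,"dz": 0,"rx": 0,"ry": 0,"rz": 0,"claw": 1}
  ]
}}

```text
time_s: 11.4
ee_pos: [0.5773, 0.1289, 0.0869]
eef_rot: [-3.142, -0.349, 1.89]
force: [-0.6, -0.1, -4.3]
grip_width: 0.0389
grip_force: 45.0
```

```bash
python3 st.py; python3 - <<'E'
from h import *
p=viewer.camera("side"); cv2.imwrite("pics/s3.png",cv2.resize(p["img"][140:260,270:400,::-1],None,fx=5,fy=5,interpolation=cv2.INTER_CUBIC))
E
```

```text
tcp [-0.8  3.3 86.9] C [-0.3  2.3 89.7] plunger [ -0.2 -78.6  60.3] journal [ -0.4  77.4 117.1]
tilt 19.980262382637584 force st [-0.5  0.1 -4.3] R [[-0.295, 0.95, -0.107], [0.892, 0.313, 0.324], [0.342, -0.0, -0.94]] 11.4
```

View pics/s3.png

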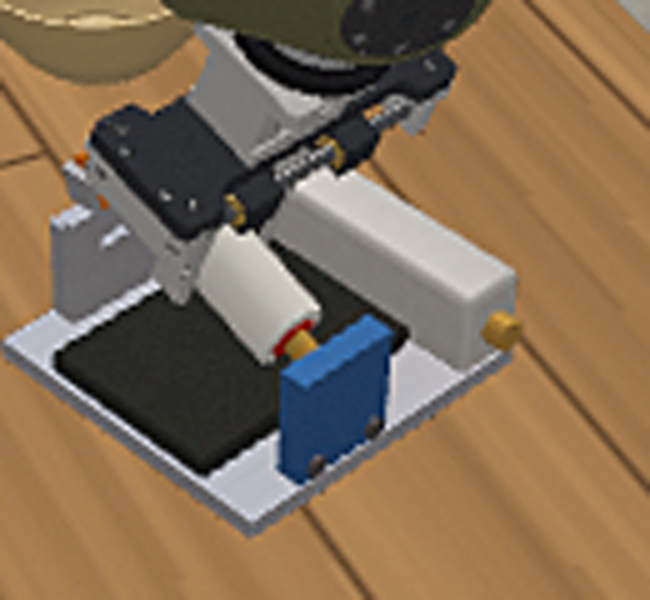

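The plunger is in the socket (upper lip at (335,345) covers its tip) with no contact force. Now I'll work out the swing to level while pressing the plunger in.

```bash
python3 - <<'E'
import numpy as np
from scipy.interpolate import interp1d
A=[20,15,10,5,0]; c=interp1d(A,[-1.4,6,12,14.5,14.5]); zt=interp1d(A,[60.3,60.5,61,61,61])
def T(a):
    r=np.radians(a); u=np.array([np.cos(r),np.sin(r)]); n=np.array([-u[1],u[0]]); return np.array([-80,zt(a)])+(86-c(a))*u-3*n,u,n
for a in np.arange(20,0,-2.5):
    p,u,n=T(a); q,_,_=T(a-2.5); d=q-p; print(a,"->",a-2.5,"dx %.4f dz %.4f ry %.4f"%(d@u/100,-(d@n)/100,-2.5/90),np.round(q,1))
E
```

```text
20.0 -> 17.5 dx -0.0388 dz 0.0355 ry -0.0278 [ 0.7 82.7]
17.5 -> 15.0 dx -0.0388 dz 0.0339 ry -0.0278 [-1.9 78.3]
15.0 -> 12.5 dx -0.0314 dz 0.0311 ry -0.0278 [-4.2 74.5]
12.5 -> 10.0 dx -0.0315 dz 0.0298 ry -0.0278 [-6.6 70.9]
10.0 -> 7.5 dx -0.0145 dz 0.0317 ry -0.0278 [-7.5 67.5]
7.5 -> 5.0 dx -0.0145 dz 0.0312 ry -0.0278 [-8.5 64.2]
5.0 -> 2.5 dx -0.0020 dz 0.0312 ry -0.0278 [-8.4 61.1]
2.5 -> 0.0 dx -0.0020 dz 0.0312 ry -0.0278 [-8.5 58. ]
```

Emit:
{"op": "step_arm", "data": {
  "plan": [
    {"dx": -0.039,"dy": 0.003,"dz": 0.0355,"rx": 0,"ry": -0.0278,"rz": 0,"claw": 1},
    {"dx": -0.039,"dy": 0,"dz": 0.034,"rx": 0,"ry": -0.0278,"rz": 0,"claw": 1},
    {"dx": -0.0315,"dy": 0,"dz": 0.031,"rx": 0,"ry": -0.0278,"rz": 0,"claw": 1},
    {"dx": -0.0315,"dy": 0,"dz": 0.03,"rx": 0,"ry": -0.0278,"rz": 0,"claw": 1},
    {"dx": 0,"dy": 0,"dz": 0,"rx": 0,"ry": 0,"rz": 0,"claw": 1},
    {"dx": 0,"dy": 0,"dz": 0,"rx": 0,"ry": 0,"rz": 0,"claw": 1}
  ]
}}

```text
time_s: 12.05
ee_pos: [0.5803, 0.1205, 0.0705]
eef_rot: [-3.141, -0.175, 1.89]
force: [-2.2, 4.9, -2.2]
grip_width: 0.0391
grip_force: 45.0
```

```bash
python3 st.py
```

```text
tcp [-0.5 -5.6 70.5] C [-0.  -6.1 73.5] plunger [  0.1 -90.8  58.5] journal [-0.2 72.6 87.4]
tilt 10.036636828221281 force st [-0.6  5.4 -2.2] R [[-0.309, 0.949, -0.055], [0.935, 0.314, 0.165], [0.174, -0.0, -0.985]] 12.05
```

Emit:
{"op": "step_arm", "data": {
  "plan": [
    {"dx": -0.0145,"dy": 0,"dz": 0.032,"rx": 0,"ry": -0.0278,"rz": 0,"claw": 1},
    {"dx": -0.0145,"dy": 0,"dz": 0.031,"rx": 0,"ry": -0.0278,"rz": 0,"claw": 1},
    {"dx": -0.002,"dy": 0,"dz": 0.031,"rx": 0,"ry": -0.0278,"rz": 0,"claw": 1},
    {"dx": -0.002,"dy": 0,"dz": 0.031,"rx": 0,"ry": -0.0278,"rz": 0,"claw": 1},
    {"dx": 0,"dy": 0,"dz": 0,"rx": 0,"ry": 0,"rz": 0,"claw": 1},
    {"dx": 0,"dy": 0,"dz": 0,"rx": 0,"ry": 0,"rz": 0,"claw": 1}
  ]
}}

```text
time_s: 12.65
ee_pos: [0.5811, 0.1186, 0.0576]
eef_rot: [-3.142, -0.0, 1.89]
force: [-2.1, 4.8, -1.5]
grip_width: 0.0389
grip_force: 45.0
```

```bash
python3 st.py
```

```text
tcp [-0.4 -7.6 57.6] C [ 0.1 -7.6 60.6] plunger [  0.2 -93.6  60.6] journal [-0.1 72.4 60.7]
tilt 0.024971431349992013 force st [-0.5  5.2 -1.5] R [[-0.314, 0.949, -0.0], [0.949, 0.314, 0.0], [0.0, -0.0, -1.0]] 12.65
```

Level, with only spring force, so the journal is below the lip. I'll let it run out into the steel socket.

Emit:
{"op": "step_arm", "data": {
  "plan": [
    {"dx": 0.025,"dy": 0,"dz": 0,"rx": 0,"ry": 0,"rz": 0,"claw": 1},
    {"dx": 0.025,"dy": 0,"dz": 0,"rx": 0,"ry": 0,"rz": 0,"claw": 1},
    {"dx": 0.02,"dy": 0,"dz": 0,"rx": 0,"ry": 0,"rz": 0,"claw": 1},
    {"dx": 0,"dy": 0,"dz": 0,"rx": 0,"ry": 0,"rz": 0,"claw": 1},
    {"dx": 0,"dy": 0,"dz": 0,"rx": 0,"ry": 0,"rz": 0,"claw": 1},
    {"dx": 0,"dy": 0,"dz": 0,"rx": 0,"ry": 0,"rz": 0,"claw": 1}
  ]
}}

```text
time_s: 13.25
ee_pos: [0.5792, 0.1243, 0.0576]
eef_rot: [3.141, 0.001, 1.889]
force: [-1.3, 4.4, -0.8]
grip_width: 0.039
grip_force: 45.0
```

```bash
python3 st.py
```

```text
tcp [-0.4 -1.6 57.6] C [ 0.1 -1.6 60.6] plunger [  0.2 -87.6  60.6] journal [-0.  78.4 60.5]
tilt -0.035072722945412325 force st [ 0.2  4.6 -0.8] R [[-0.313, 0.95, 0.0], [0.95, 0.313, -0.001], [-0.001, 0.0, -1.0]] 13.25
```

Emit:
{"op": "step_arm", "data": {
  "plan": [
    {"dx": 0.012,"dy": 0,"dz": 0.008,"rx": 0,"ry": 0,"rz": 0,"claw": 1},
    {"dx": 0,"dy": 0,"dz": 0,"rx": 0,"ry": 0,"rz": 0,"claw": 1},
    {"dx": 0,"dy": 0,"dz": 0,"rx": 0,"ry": 0,"rz": 0,"claw": 1},
    {"dx": 0,"dy": 0,"dz": 0,"rx": 0,"ry": 0,"rz": 0,"claw": 0.4},
    {"dx": 0,"dy": 0,"dz": 0,"rx": 0,"ry": 0,"rz": 0,"claw": 0.2},
    {"dx": 0,"dy": 0,"dz": 0,"rx": 0,"ry": 0,"rz": 0,"claw": 0.1},
    {"dx": 0,"dy": 0,"dz": 0,"rx": 0,"ry": 0,"rz": 0,"claw": 0.1},
    {"dx": 0,"dy": 0,"dz": 0,"rx": 0,"ry": 0,"rz": 0,"claw": 0.1},
    {"dx": 0,"dy": 0,"dz": 0,"rx": 0,"ry": 0,"rz": 0,"claw": 0.1},
    {"dx": 0,"dy": 0,"dz": 0,"rx": 0,"ry": 0,"rz": 0,"claw": 0.1}
  ]
}}

```text
time_s: 14.25
ee_pos: [0.5787, 0.1255, 0.0567]
eef_rot: [3.142, 0.001, 1.889]
force: [0.0, -0.5, 0.7]
grip_width: 0.0845
grip_force: 0.0
```

Emit:
{"op": "step_arm", "data": {
  "plan": [
    {"dx": 0,"dy": 0,"dz": -0.1,"rx": 0,"ry": 0,"rz": 0,"claw": 0.1},
    {"dx": 0,"dy": 0,"dz": -0.2,"rx": 0,"ry": 0,"rz": 0,"claw": 0.1},
    {"dx": 0,"dy": 0,"dz": -0.4,"rx": 0,"ry": 0,"rz": 0,"claw": 0.1},
    {"dx": 0,"dy": 0,"dz": -0.4,"rx": 0,"ry": 0,"rz": 0,"claw": 0.1},
    {"dx": 0,"dy": 0,"dz": -0.4,"rx": 0,"ry": 0,"rz": 0,"claw": 0.1},
    {"dx": 0,"dy": 0,"dz": -0.4,"rx": 0,"ry": 0,"rz": 0,"claw": 0.1},
    {"dx": 0,"dy": 0,"dz": 0,"rx": 0,"ry": 0,"rz": 0,"claw": 0.1},
    {"dx": 0,"dy": 0,"dz": 0,"rx": 0,"ry": 0,"rz": 0,"claw": 0.1}
  ]
}}

```text
time_s: 15.05
ee_pos: [0.5787, 0.1256, 0.2477]
eef_rot: [3.14, 0.001, 1.89]
force: [0.3, 0.6, -0.7]
grip_width: 0.085
grip_force: 0.0
```

```bash
python3 - <<'E'
from h import *
O=np.array([.5791,.126]); a=np.radians(18.2); ex=np.array([np.cos(a),np.sin(a)]); ey=np.array([-np.sin(a),np.cos(a)])
p,w,o=wcloud("w4.png"); H,S,V,x,y,z=masks(p,w); d=w[...,:2]-O; X,Y=d@ex,d@ey
m=(abs(X)<.03)&(abs(Y)<.075)&(S<60)&(V>110)&(z>.05)&(z<.1)
P=np.c_[X[m],Y[m],z[m]]; print(m.sum(),"Y",np.percentile(P[:,1],[.5,99.5]),"X",np.percentile(P[:,0],[1,50,99]))
for lo in (-.055,-.02,.02,.045): k=abs(P[:,1]-lo)<.008; print(lo,"top z",np.percentile(P[k,2],97) if k.sum()>5 else None)
print(o["force"])
s=viewer.camera("side"); c=cv2.resize(s["img"][140:260,250:400,::-1],None,fx=4,fy=4,interpolation=cv2.INTER_CUBIC); cv2.imwrite("pics/s4.png",c)
E
```

```text
5289 Y [-0.059458    0.07421667] X [-1.89714601e-02  9.23439599e-05  1.97670913e-02]
-0.055 top z 0.08019427046782292
-0.02 top z 0.08055507316640784
0.02 top z 0.08104294679222566
0.045 top z 0.08136864764799194
[ 0.28567152  0.63839637 -0.74172493]
```

View pics/w4.png

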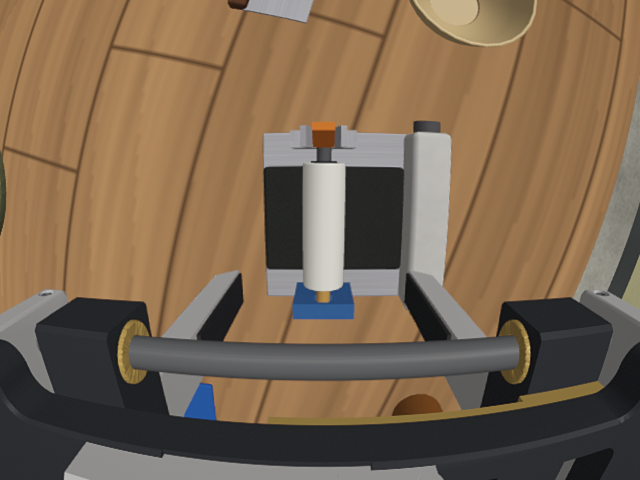

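View pics/s4.png

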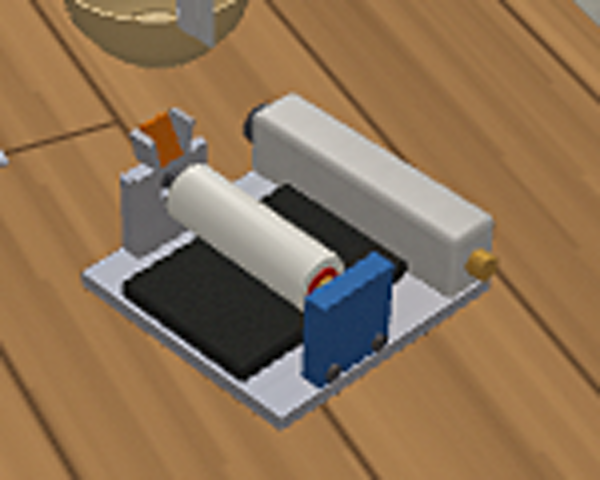

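Wrist view: the drum spans (323,163)–(323,290), with the journal entering under the orange ramp at (323,152) and the brass in the blue socket at (323,296). The drum top is level at 80–81 mm, so the roller is seated and the gripper is clear.

```bash
python3 -c "
from station import hand_in
print(hand_in())"
```

```text
the job is handed in; nothing more can be done
None
```

The white roller is back in the infeed unit, level to about 1 mm with its plunger in the blue socket and its journal under the lip in the steel one; the arm is clear, nothing else was touched, and the job was handed in at about 15 s (no verdict shown).

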